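# Feed a sample cassette and hold the index pin back

## Robot

A 6-joint arm with a two-finger parallel gripper is mounted at the origin on the work surface. World frame = base frame: x ahead of the robot, y to its left, z up, the work surface at z = 0. Lengths are in m, angles in rad, forces in N, time in s.
With the tool pointing down it reaches from about 0.3 to 0.775 m from the base axis. Payload 14.6 kg.
Tool frame: the origin (TCP) lies at the very end of the fingers, on their centre line; the grasp point (between the pads) lies 19 mm behind it; z points along the fingers, y is the line along which they close (so a half turn about z gives the same grasp; the last joint's range is limited). The gripper opens to 94 mm and grips with 3 to 60 N. Pads are 16 mm wide; open, the fingers measure 119 mm over their backs; the gripper's body (75 mm by 177 mm) begins 78 mm behind the grasp point.
Start: joints at [-1.41, 0.3, 1.521, -0, 1.321, -0.067], TCP at [0.124, -0.536, 0.205] pointing down, gripper open.
Joint ranges: [-3.03, 3.03], [-0.79, 2.21], [0.23, 2.52], [-1.04, 4.18], [0, 3.07], [-2.55, 2.55]. Speed limits (rad/s): [2.22, 2.22, 2.57, 3.14, 3.14, 3.14].

## Interface

Orientations are given as [roll, pitch, yaw] about the fixed x, y, z axes, in that order (R = Rz(yaw) Ry(pitch) Rx(roll)).
In Python, from station import ctrl, cams gives the robot as it stands. The module is installed in compiled form; this text tells all that it offers.
- The arm moves only by the tool arm_command, never from a script. Its argument "plan" is a list that holds one entry, the list of rows, each a list of 7 numbers: the shift along the tool's x, y, z in parts of the range, where 1.0 means 500 mm, then the turn, a rotation vector about the tool's x, y, z in normalised numbers (1 is pi/2 rad), then the closure, from -1 (fully open) to 1 (shut). A call has 1 to 12 rows; each row is the pose to reach, as a shift and turn from the pose commanded when the call began, along the tool's axes at that moment; what a row does not reach only later rows make up. A row lasts 1/10 s, in which the tool goes at most 50 mm and 8.59 degrees, less where a joint would pass 70% of its speed; a pose out of reach is approached as far as the arm can. A shift or turn number past 1, either way, is cut back to 1. A call with a gripper value outside its range is refused whole. The fingers move at their own pace and stop on an object; "squeeze" is the grip in N (left out, the last holds). Time passes only in rows, so rows that repeat a pose let the fingers close. It gives the time, the measured TCP pose, the force, the opening and the grip force at its end, in the units of the state.
- ctrl.get_obs(): the state, without advancing time (a new reading comes with each control period).
- cams.camera(name): name is "side" or "top" or "wrist"; returns (picture, depth): 480x640x3 uint8, blue, green, red; 480x640 float32, m along the optical axis (not along the pixel's ray), 0 where there is no reading.
- cams.camera_info(name): a dict with "fx", "fy", "cx", "cy" (pixels), "world_to_cam" (4x4, takes a point from world to camera coordinates). Camera axes: x right, y down, z forward; pixel columns grow to the right and rows downward; lengths in m; the calibration is good to about 2 mm. A picture is of the moment at which its call begins: read the wrist's pose just before it. camera_info takes no time and is no camera call; for the wrist camera it gives the pose at the moment of the call.
- ctrl.hand_in(): hands the job in; it is judged then, once.
The state is a dict: "time_s": time; "qpos": joint angles; "joint_vel": joint speeds; "tau": joint torques, N m; "ee_pos": TCP position; "eef_rot": TCP orientation; "force": force on the tool from outside, world axes, zero at the start; "moment": the same for the moment, N m; "grip_width": finger opening in m; "grip_force": force on a finger pad.
Only numpy, scipy, OpenCV 4.12 (cv2) and the standard library are available. Lean on these libraries where they do the work, as an engineer would, in place of code of your own. Each camera call takes 0.05 s, during which the arm holds its last target. There are 200 camera calls.

## Task

Set the blue-banded cassette down in the upper part of the feeder's sloped lane, lengthwise, behind the index pin that bars the lane, and let go of it. Then pull the red sprung plunger fully back to its stop so that the pin leaves the lane and the cassette slides by itself down to the end stop, and finish while still holding the plunger fully back. Do not drop the cassette or touch it once it is past the pin, and leave everything else on the bench where it is.

Things in the scene. Friction and masses are not known exactly. Their poses are not given: they have to be found in the camera images.
- cassette_blue: white box-shaped cassette with a blue band round it and a blue patch on top, 44 mm (its x) by 60 mm (its y) by 55 mm high, about 0.12 kg, standing upright on the bench; origin at the centre of its underside, z up. This is the one to feed
- cassette_orange: white box-shaped cassette with an orange band round it and an orange patch on top, 44 mm (its x) by 60 mm (its y) by 55 mm high, about 0.12 kg, standing upright on the bench; origin at the centre of its underside, z up. Leave alone
- cassette_green: white box-shaped cassette with a green band round it and a green patch on top, 44 mm (its x) by 60 mm (its y) by 55 mm high, about 0.12 kg, standing upright on the bench; origin at the centre of its underside, z up. Leave alone
- lane: sloped lane, slippery grey floor between two aluminium rails (52 mm apart inside, 8 mm thick, 18 mm high), open above. Origin on the floor's surface, mid-width, where the index pin crosses, 75 mm above the bench. y points straight up the 25 degree (0.436 rad) slope, x level across towards the red knob, z square to the floor. Floor: y = +125 (open end) to -95 mm (end stop)
- lane_load (a point): point on the lane's floor, mid-width, 62 mm uphill of the pin: under the middle of a cassette set down in the upper part of the lane. Released there, the cassette slides down until the pin stops it, its centre then 34 mm uphill of the pin. Axes as the lane's
- lane_end (a point): point on the lane's floor, mid-width, 65 mm downhill of the pin: under the middle of a cassette that rests against the black end stop (32 mm high). Axes as the lane's
- feeder: the lane's stand, fixed to the bench, with a white reader box (110 mm wide, 120 mm long, 115 mm high above the bench) that begins 130 mm downhill of the pin. Origin on the bench under the pin; x as the lane's x, y level uphill, z up
- plunger (a joint): travel of the sprung index plunger along the lane's +x, in m: 0 = seated, its 8 mm steel pin sticks 26 mm into the lane, to mid-width, 10 mm above the floor, and stops a cassette; over 0.026 the pin has left the lane; 0.032 = fully back against its stop. The spring pulls with 4 N seated, 9 N fully back, and returns the plunger when let go
- plunger_knob (a point): centre of the plunger's red knob, a cylinder 24 mm thick, 22 mm long, axis level along the lane's x; seated, it lies at x 81, z 10 mm from the lane's origin. 16 mm of 8 mm rod shows between it and the grey housing (lane x 34 to 54, y -13 to 13 mm, top 22 mm above the floor). Grip it from above, one finger uphill and one downhill of it. Axes as the lane's
- freezer_box_low: white cardboard freezer box 130 x 130 x 50 mm, under another one; upright on the bench; origin at the centre of its underside, z up
- freezer_box_high: white cardboard freezer box 130 x 130 x 50 mm, on top of the other; origin at the centre of its underside
- reagent_bottle: amber bottle with a blue cap, 70 mm in diameter, 150 mm high; upright on the bench; origin at the centre of its underside, z up
- tip_box: blue pipette tip box with a clear lid, 120 x 85 x 75 mm; upright on the bench; origin at the centre of its underside, z up
- tube_rack: orange rack of capped tubes, 80 (x) by 200 (y) mm, 87 mm high; upright on the bench; origin at the centre of its underside, z up
There are look-alikes about, which are no part of the job. Leave any purple look-alike of the cassette_blue alone.

How it is judged:
By the outcome, as a careful person would: the job done as asked, in the order asked, and still so for the second after the job is handed in, while the arm keeps its last pose, push and grip.
It also fails if it takes over 48 s, if anything falls off the work surface, if the arm or the gripper's body presses on something with over 40 N, if the wrist force passes 120 N, or if a joint passes its speed limit or range.

## Working session

There is one attempt and no reset: what is moved stays moved. The work goes in short steps, Python scripts to look and compute and a tool call to move; the robot and the scene stay as the last step left them, time stands still between calls to the robot, and variables do not carry over. Pictures are saved under pics/ and viewed, at most 10 in all, crops included, and the job is handed in when it is done.

Besides the shell and the picture viewer there is one more tool, called after "Emit:" in YAML: its name, and indented under it one key for each argument. arm_command: Moves the arm, as the interface text tells. Its arguments: {"type":"object","properties":{"plan":{"type":"array"},"squeeze":{"type":"number"}},"required":["plan"]}

```bash
mkdir -p pics; cat > h.py <<'E'
import numpy as np, cv2
from station import ctrl, cams
from scipy.spatial.transform import Rotation as R
def snap(n):
    p,d=cams.camera(n); i=cams.camera_info(n)
    np.savez(f'{n}.npz',p=p,d=d,W=i['world_to_cam'],K=[i['fx'],i['fy'],i['cx'],i['cy']]); return p,d
def load(n): return np.load(f'{n}.npz')
def cloud(n):
    f=load(n); d=f['d']; fx,fy,cx,cy=f['K']; v,u=np.mgrid[:480,:640]
    P=np.stack([(u-cx)/fx*d,(v-cy)/fy*d,d,np.ones_like(d)],-1)
    X=(P@np.linalg.inv(f['W']).T)[...,:3]; X[d==0]=np.nan; return X
E
python3 - <<'E'
from h import *
o=ctrl.get_obs(); print({k:np.round(v,3) for k,v in o.items()})
for n in ('top','side'):
    p,d=snap(n); cv2.imwrite(f'pics/{n}.png',p); i=cams.camera_info(n); print(n,np.linalg.inv(i['world_to_cam']).round(3),i['fx'])
E
```

```text
{'time_s': np.float64(0.0), 'qpos': array([-1.41 ,  0.3  ,  1.522,  0.   ,  1.321, -0.067]), 'joint_vel': array([ 0.   ,  0.   , -0.001,  0.002,  0.   ,  0.001]), 'tau': array([-1.0000e-03, -5.3181e+01, -3.5274e+01,  7.1000e-02,  2.4000e-02,
       -0.0000e+00]), 'ee_pos': array([ 0.124, -0.536,  0.205]), 'eef_rot': array([-3.14 , -0.   ,  0.228]), 'force': array([ 0.159, -0.135,  0.032]), 'moment': array([-0.012, -0.027,  0.012]), 'grip_force': np.float64(0.0), 'grip_width': np.float64(0.094)}
top [[-0.007 -0.996  0.085  0.408]
 [-1.     0.007 -0.003 -0.008]
 [ 0.002 -0.085 -0.996  1.559]
 [ 0.     0.     0.     1.   ]] 518.2279940299046
side [[-0.942 -0.153  0.299  0.066]
 [-0.335  0.489 -0.805  1.217]
 [-0.024 -0.859 -0.512  0.858]
 [ 0.     0.     0.     1.   ]] 597.6406323612479
```

View pics/top.png

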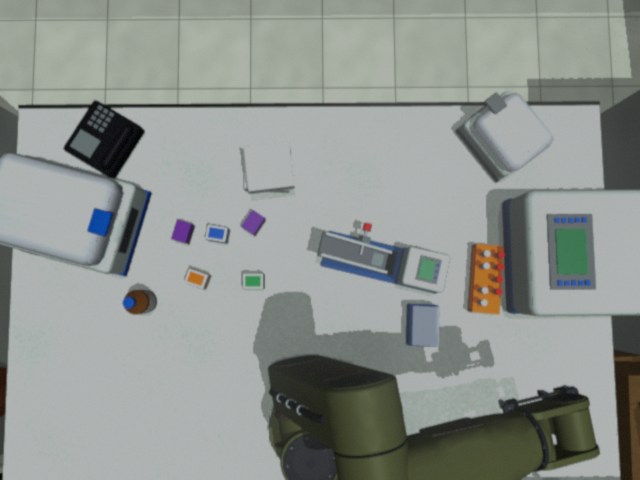

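View pics/side.png

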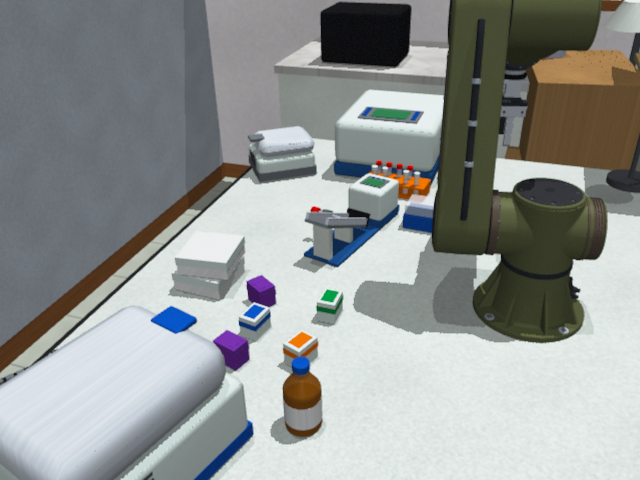

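The top view shows the blue-banded cassette at (216,233). The others are purple look-alikes at (182,231) and (253,222), orange at (197,278) and green at (253,281). Only (216,233) is white with a blue patch. The lane runs from (320,243) at its open end to the reader at (425,268), with the red knob at (367,227). I'll confirm this in an enlarged crop and measure.

```bash
python3 - <<'E'
from h import *
a=load('top')['p'][205:295,165:275]; b=load('top')['p'][205:295,310:420]
b2=load('side')['p'][285:375,210:320]; b3=load('side')['p'][180:270,295:405]
z=lambda x:cv2.resize(x,(400,300),interpolation=cv2.INTER_CUBIC)
cv2.imwrite('pics/crop.png',np.vstack([np.hstack([z(a),z(b)]),np.hstack([z(b2),z(b3)])]))
for n in('top','side'):
    X=cloud(n); f=load(n); hsv=cv2.cvtColor(f['p'],cv2.COLOR_BGR2HSV)
    r={'top':{'blue':(205,228,222,243),'knob':(360,376,220,234)},'side':{'blue':(238,272,300,335),'knob':(305,325,203,216)}}[n]
    for k,(u0,u1,v0,v1) in r.items():
        h=hsv[v0:v1,u0:u1]
        m=(h[...,1]>120)&(((h[...,0]>100)&(h[...,0]<128)) if k=='blue' else ((h[...,0]<8)|(h[...,0]>172)))
        x=X[v0:v1,u0:u1][m]; vv,uu=np.nonzero(m); print(n,k,len(x),(uu.mean()+u0).round(1),(vv.mean()+v0).round(1),np.nanmean(x,0).round(4),np.nanmin(x,0).round(3),np.nanmax(x,0).round(3))
E
```

```text
top blue 127 215.9 232.8 [0.5698 0.2728 0.054 ] [0.554 0.251 0.047] [0.584 0.293 0.062]
top knob 40 367.1 226.7 [ 0.5802 -0.1647  0.0941] [ 0.57  -0.174  0.086] [ 0.589 -0.156  0.1  ]
side blue 275 253.6 317.1 [0.5675 0.2832 0.0461] [0.543 0.25  0.028] [0.597 0.31  0.058]
side knob 37 314.7 209.1 [ 0.582  -0.1583  0.0913] [ 0.57  -0.17   0.085] [ 0.594 -0.147  0.096]
```

View pics/crop.png

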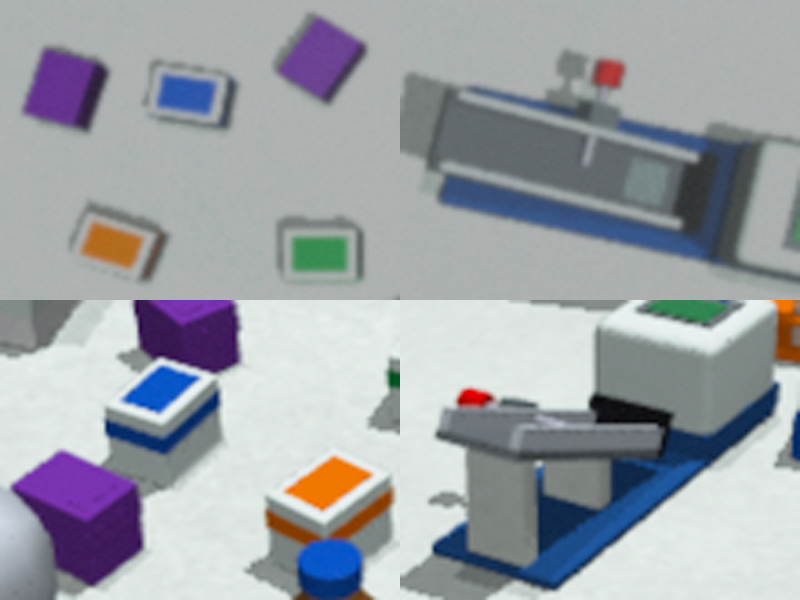

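The crop confirms it: the white cassette with the blue patch and band, crop (187,95), is the target and both purple boxes are plain. The lane's pin shows at crop (588,150), with the knob at (608,73). Next I'll fit the lane roughly and check the wrist camera geometry.

```bash
cat >> h.py <<'E'
def tpose():
    o=ctrl.get_obs(); T=np.eye(4); T[:3,:3]=R.from_euler('xyz',o['eef_rot']).as_matrix(); T[:3,3]=o['ee_pos']; return T
def goto(Rm,p,T=None):
    T=tpose() if T is None else T
    s=T[:3,:3].T@(np.array(p)-T[:3,3])*1000; w=R.from_matrix(T[:3,:3].T@Rm).as_rotvec()
    print('shift mm',s.round(1),'rotvec',w.round(4)); return s,w
E
python3 - <<'E'
from h import *
i=cams.camera_info('wrist'); C=np.linalg.inv(i['world_to_cam']); print(i['fx'],i['cx'],i['cy']); print((np.linalg.inv(tpose())@C).round(3))
X=cloud('top'); 
# bench + floor plane of lane
P=X[232:275,318:395].reshape(-1,3); g=P[(P[:,2]>.05)&(P[:,2]<.16)]
import itertools
rng=np.random.default_rng(0); best=0
for _ in range(3000):
    a=g[rng.choice(len(g),3,False)]; n=np.cross(a[1]-a[0],a[2]-a[0]); l=np.linalg.norm(n)
    if l<1e-7: continue
    n=n/l*np.sign(n[2]); m=abs((g-a[0])@n)<.002
    if m.sum()>best: best=m.sum(); mb=m
q=g[mb]; c=q.mean(0); n=np.linalg.svd(q-c)[2][2]; n*=np.sign(n[2]); print(best,len(g),c.round(4),n.round(4),'slope',np.degrees(np.arccos(n[2])),'lane yaw',np.arctan2(-n[1],-n[0])-np.pi/2)
b=X[330:400,100:200].reshape(-1,3); print('bench z',np.nanmedian(b[:,2]))
for v,u in((226,367),(232,326),(252,391),(253,330),(246,371)): print(u,v,X[v,u].round(3))
E
```

```text
362.7980638479555 318.7123675404117 242.96962536361693
[[ 0.001 -0.971 -0.238  0.068]
 [ 1.     0.001 -0.     0.001]
 [ 0.    -0.238  0.971 -0.179]
 [ 0.     0.     0.     1.   ]]
537 1740 [ 0.5113 -0.106   0.0909] [-0.1015 -0.4076  0.9075] slope 24.835896978120413 lane yaw -0.24401002430199092
bench z -0.0013229904329160602
367 226 [ 0.582 -0.164  0.098]
326 232 [ 0.56  -0.046  0.144]
391 252 [ 0.511 -0.239  0.047]
330 253 [ 0.504 -0.058  0.115]
371 246 [ 0.526 -0.176  0.081]
```

```bash
python3 - <<'E'
from h import *
goto(R.from_euler('xyz',[np.pi,0,1.33]).as_matrix(),[.53,-.22,.25])
E
```

```text
shift mm [ 466.6 -215.8  -44.8] rotvec [-9.0000e-04 -6.0000e-04 -1.1022e+00]
```

The rows are not in the units I measure in: shifts go in shares of 500 mm and turns go in shares of pi/2 rad. I convert before sending: 467 mm / 500 = 0.934, -216 mm / 500 = -0.432, -1.1 rad / 1.5708 = -0.7003.

Emit:
arm_command:
  plan:
    - [[0.934,-0.432,-0.09,0,0,-0.7003,-1],[0.934,-0.432,-0.09,0,0,-0.7003,-1],[0.934,-0.432,-0.09,0,0,-0.7003,-1],[0.934,-0.432,-0.09,0,0,-0.7003,-1],[0.934,-0.432,-0.09,0,0,-0.7003,-1],[0.934,-0.432,-0.09,0,0,-0.7003,-1],[0.934,-0.432,-0.09,0,0,-0.7003,-1],[0.934,-0.432,-0.09,0,0,-0.7003,-1],[0.934,-0.432,-0.09,0,0,-0.7003,-1],[0.934,-0.432,-0.09,0,0,-0.7003,-1],[0.934,-0.432,-0.09,0,0,-0.7003,-1],[0.934,-0.432,-0.09,0,0,-0.7003,-1]]

```text
time_s: 1.3
ee_pos: [0.5314, -0.2185, 0.2498]
eef_rot: [-3.141, -0.0, 1.331]
force: [0.0, 0.0, -0.5]
grip_width: 0.0939
grip_force: 0.0
```

```bash
python3 - <<'E'
from h import *
o=ctrl.get_obs(); print(o['time_s'],o['ee_pos'],o['eef_rot'],abs(o['joint_vel']).max())
p,d=snap('wrist'); np.savez('lane1.npz',**np.load('wrist.npz')); cv2.imwrite('pics/lane1.png',p)
goto(R.from_euler('xyz',[np.pi,0,1.44]).as_matrix(),[.57,.20,.25])
E
```

```text
1.3 [ 0.53136049 -0.21853127  0.24984046] [-3.14069921e+00 -2.25518598e-04  1.33056375e+00] 0.060925841678786334
shift mm [ 4.17e+02 -6.19e+01 -1.00e-01] rotvec [-1.000e-03 -1.000e-04 -1.109e-01]
```

View pics/lane1.png

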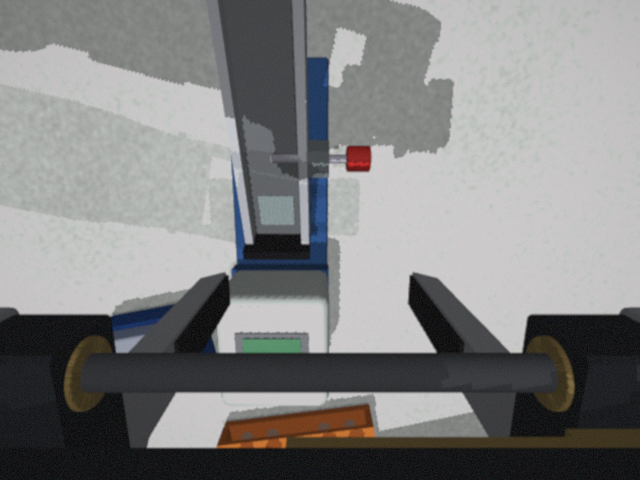

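The wrist view shows the lane running from (258,0) to the end stop at (277,245). The pin spans (272,158) to (310,158) and the knob is at (358,158). I'll take a second view 80 mm further uphill, then one over the cassette.

Converted, 80 mm / 500 = 0.16.

Emit:
arm_command:
  plan:
    - [[0.16,0,0,0,0,0,-1],[0.16,0,0,0,0,0,-1],[0.16,0,0,0,0,0,-1],[0.16,0,0,0,0,0,-1]]

```text
time_s: 1.75
ee_pos: [0.5489, -0.1434, 0.2505]
eef_rot: [-3.141, 0.0, 1.327]
force: [-0.2, -0.7, 0.1]
grip_width: 0.094
grip_force: 0.0
```

```bash
python3 - <<'E'
from h import *
p,d=snap('wrist'); np.savez('lane2.npz',**np.load('wrist.npz')); cv2.imwrite('pics/lane2.png',p)
goto(R.from_euler('xyz',[np.pi,0,1.44]).as_matrix(),[.57,.20,.25])
for n in('lane1','lane2'):
    X=cloud(n); f=load(n); h=cv2.cvtColor(f['p'],cv2.COLOR_BGR2HSV)
    m=(h[...,1]>150)&(h[...,2]>60)&((h[...,0]<5)|(h[...,0]>174)); m[320:]=0
    k,l,s,c=cv2.connectedComponentsWithStats(m.astype(np.uint8)); j=1+s[1:,4].argmax(); x=X[l==j]
    print(n,'knob',s[j],c[j].round(1),'top z',np.nanpercentile(x[:,2],98).round(4),np.nanmean(x,0).round(4))
    # floor: dark grey points; plane fit
    y0,x0=c[j][1],c[j][0]
    g=X[:320].reshape(-1,3); o=np.array([.503,-.14,.075]); yw=-.244
    lx=np.array([np.cos(yw),np.sin(yw),0]); 
    for it in range(4):
        ly=np.array([-np.sin(yw)*np.cos(.436),np.cos(yw)*np.cos(.436),np.sin(.436)]); lx=np.array([np.cos(yw),np.sin(yw),0]); lz=np.cross(lx,ly)
        q=(g-o)@np.c_[lx,ly,lz]
        fl=(abs(q[:,0])<20)&(q[:,1]>12)&(q[:,1]<.11)&(abs(q[:,2])<.006)
        fl=(abs(q[:,0])<.02)&(q[:,1]>.012)&(q[:,1]<.11)&(abs(q[:,2])<.008)
        r=[(abs(q[:,2]-.018)<.005)&(q[:,1]>.02)&(q[:,1]<.11)&(abs(q[:,0]-s_*.03)<.012) for s_ in(-1,1)]
        A=[np.polyfit(q[k,1],q[k,0],1) for k in r]; sl=(A[0][0]+A[1][0])/2; mid=(A[0][1]+A[1][1])/2
        cz=np.polyfit(q[fl,1],q[fl,2],1)
        yw-=sl; o=o+lx*mid+lz*cz[1]
    print('o',o.round(4),'yaw',yw.round(4),'slope err',cz.round(4),'rails gap',A[1][1]-A[0][1],'railz',[np.nanmedian(q[k,2]) for k in r],'knob in lane',((np.nanmean(x,0)-o)@np.c_[lx,ly,lz]).round(4),fl.sum())
    e=(abs(q[:,0])<.02)&(abs(q[:,2]-.032)<.004)&(q[:,1]<-.06)&(q[:,1]>-.13); print('endstop y',np.nanpercentile(q[e,1],[5,95]))
E
```

```text
shift mm [338.7 -62.7   0.4] rotvec [-1.000e-04  3.000e-04 -1.136e-01]
lane1 knob [347 147  23  24 517] [358.2 158. ] top z 0.0964 [ 0.5799 -0.1657  0.0938]
o [ 0.5035 -0.1404  0.0756] yaw -0.2414 slope err [ 0.0011 -0.    ] rails gap 0.05959523206961129 railz [np.float64(0.017973805320243882), np.float64(0.018084592549649184)] knob in lane [0.0802 0.0019 0.0192] 5992
endstop y [-0.12915691 -0.0966575 ]
lane2 knob [346 229  22  21 439] [356.9 239. ] top z 0.0966 [ 0.5815 -0.163   0.0936]
o [ 0.5044 -0.1404  0.0751] yaw -0.2418 slope err [ 0.0013 -0.    ] rails gap 0.05961508367212724 railz [np.float64(0.01797419141890372), np.float64(0.018060781728088678)] knob in lane [0.0803 0.0047 0.0182] 4453
endstop y [-0.09712128 -0.09499379]
```

View pics/lane2.png

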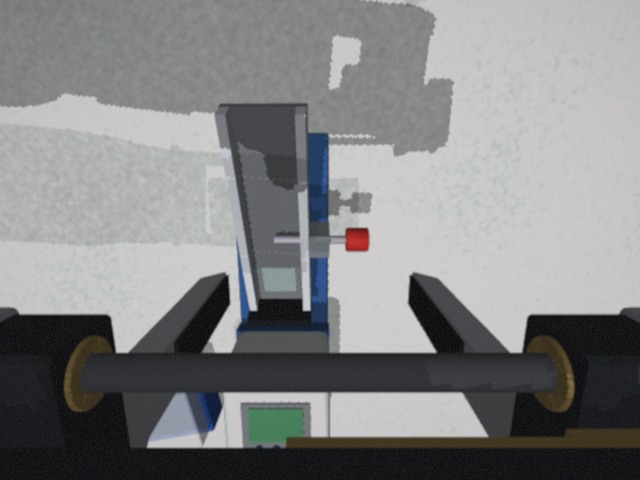

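The second view agrees to within 1 mm. Lane origin is (0.504, -0.140, 0.0753) at yaw -0.242, with the end stop at -95 mm, rails at +18 mm and the knob at x 80 mm. In this view the pin is at (275–310,240) and the knob at (357,239). Next is the cassette.

Converted, 339 mm / 500 = 0.678, -63 mm / 500 = -0.126, -0.114 rad / 1.5708 = -0.0726.

Emit:
arm_command:
  plan:
    - [[0.678,-0.126,0,0,0,-0.0726,-1],[0.678,-0.126,0,0,0,-0.0726,-1],[0.678,-0.126,0,0,0,-0.0726,-1],[0.678,-0.126,0,0,0,-0.0726,-1],[0.678,-0.126,0,0,0,-0.0726,-1],[0.678,-0.126,0,0,0,-0.0726,-1],[0.678,-0.126,0,0,0,-0.0726,-1],[0.678,-0.126,0,0,0,-0.0726,-1],[0.678,-0.126,0,0,0,-0.0726,-1],[0.678,-0.126,0,0,0,-0.0726,-1]]

```text
time_s: 2.8
ee_pos: [0.5704, 0.2, 0.2504]
eef_rot: [-3.142, 0.0, 1.44]
force: [-0.1, -0.1, 0.9]
grip_width: 0.0941
grip_force: 0.0
```

```bash
python3 - <<'E'
from h import *
p,d=snap('wrist'); np.savez('cas1.npz',**np.load('wrist.npz')); cv2.imwrite('pics/cas1.png',p)
X=cloud('cas1'); h=cv2.cvtColor(p,cv2.COLOR_BGR2HSV)
m=(h[...,1]>120)&(h[...,0]>100)&(h[...,0]<122); m[330:]=0
k,l,s,c=cv2.connectedComponentsWithStats(m.astype(np.uint8))
for j in range(1,k):
    if s[j,4]>150:
        x=X[l==j]; print(s[j],c[j].round(1),np.nanmean(x,0).round(4))
q=X[:330].reshape(-1,3); near=(np.hypot(q[:,0]-.57,q[:,1]-.273)<.045)&(q[:,2]>.050)&(q[:,2]<.060)
t=q[near]; r=cv2.minAreaRect((t[:,:2]*1000).astype(np.float32)); print('rect',r,'z',np.median(t[:,2]),len(t)); print(tpose().round(4))
E
```

```text
[ 294  127   30   45 1244] [308.6 148.9] [0.5697 0.2733 0.0554]
rect ((569.5419921875, 273.5161437988281), (60.172176361083984, 44.03524398803711), 80.17398071289062) z 0.05502577272304182 2687
[[ 1.310e-01  9.914e-01  1.000e-04  5.704e-01]
 [ 9.914e-01 -1.310e-01 -2.000e-04  2.000e-01]
 [-2.000e-04  1.000e-04 -1.000e+00  2.505e-01]
 [ 0.000e+00  0.000e+00  0.000e+00  1.000e+00]]
```

View pics/cas1.png

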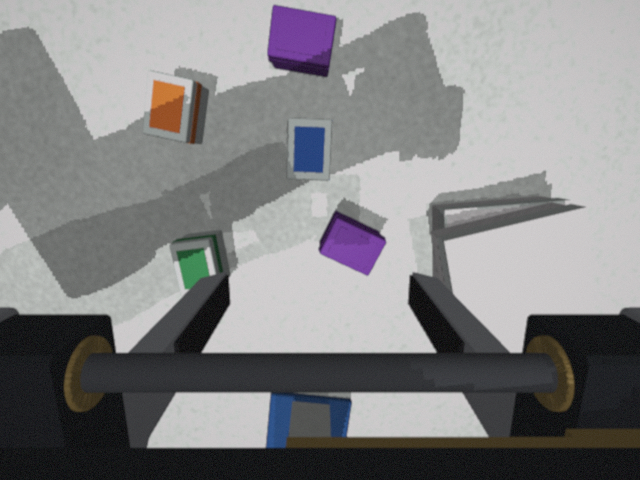

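The blue cassette is at (309,149), with purple at (302,40) and (352,242), orange at (170,105) and green at (195,265). It measures 60.2 x 44.0 mm with its top at z 0.055, as it should be, so I'll work out the grasp.

```bash
python3 - <<'E'
from h import *
Rm=R.from_euler('xyz',[np.pi,0,np.radians(80.17)]).as_matrix()
for z in(.11,.0225): goto(Rm,[.5695,.2735,z])
E
```

```text
shift mm [ 72.8 -10.5 140.5] rotvec [0.0001 0.0002 0.0402]
shift mm [ 72.8 -10.6 228. ] rotvec [0.0001 0.0002 0.0402]
```

Converted, 228 mm / 500 = 0.456, 195 mm / 500 = 0.39, 0.04 rad / 1.5708 = 0.0255.

Emit:
arm_command:
  plan:
    - [[0.146,-0.021,0.12,0,0,0.0255,-1],[0.146,-0.021,0.12,0,0,0.0255,-1],[0.146,-0.021,0.22,0,0,0.0255,-1],[0.146,-0.021,0.28,0,0,0.0255,-1],[0.146,-0.021,0.34,0,0,0.0255,-1],[0.146,-0.021,0.39,0,0,0.0255,-1],[0.146,-0.021,0.43,0,0,0.0255,-1],[0.146,-0.021,0.456,0,0,0.0255,-1],[0.146,-0.021,0.456,0,0,0.0255,-1],[0.146,-0.021,0.456,0,0,0.0255,-1]]

```text
time_s: 3.85
ee_pos: [0.5696, 0.2753, 0.0234]
eef_rot: [3.141, -0.0, 1.401]
force: [0.4, 0.1, 0.3]
grip_width: 0.0939
grip_force: 0.0
```

Emit:
arm_command:
  plan:
    - [[0,0,0,0,0,0,1],[0,0,0,0,0,0,1],[0,0,0,0,0,0,1],[0,0,0,0,0,0,1],[0,0,0,0,0,0,1],[0,0,0,0,0,0,1],[0,0,0,0,0,0,1],[0,0,0,0,0,0,1]]
  squeeze: 20

```text
time_s: 4.65
ee_pos: [0.569, 0.2757, 0.0225]
eef_rot: [3.142, -0.0, 1.402]
force: [-0.5, -0.3, 1.0]
grip_width: 0.0439
grip_force: 20.0
```

```bash
cat >> h.py <<'E'
O=np.array([.504,-.1404,.0753]); yw=-.2416; a=.436
lx=np.array([np.cos(yw),np.sin(yw),0]); ly=np.array([-np.sin(yw)*np.cos(a),np.cos(yw)*np.cos(a),np.sin(a)]); lz=np.cross(lx,ly)
RL=np.c_[ly,lx,-lz]
E
python3 - <<'E'
from h import *
for h in(.12,): 
    p=O+ly*.0643+lz*(.0225+h); print(p); s,w=goto(RL,p); print(np.linalg.norm(w)/.15)
E
```

```text
[ 0.50354647 -0.14224051  0.23162385]
shift mm [-423.     5.8 -209.2] rotvec [-0.0158  0.4358  0.0715]
2.945750675221643
```

Converted, -280 mm / 500 = -0.56, -250 mm / 500 = -0.5, 0.15 rad / 1.5708 = 0.0955.

Emit:
arm_command:
  plan:
    - [[0,0,-0.08,0,0,0,1],[0,0,-0.18,0,0,0,1],[0,0,-0.28,0,0,0,1],[0,0,-0.38,0,0,0,1],[0,0,-0.46,0,0,0,1],[-0.08,0,-0.48,0,0.0318,0,1],[-0.16,0.002,-0.5,0,0.0637,0,1],[-0.24,0.004,-0.5,0,0.0955,0,1],[-0.32,0.004,-0.5,-0.0032,0.1273,0.0127,1],[-0.4,0.006,-0.5,-0.0045,0.1592,0.0255,1],[-0.48,0.006,-0.5,-0.0057,0.191,0.0318,1],[-0.56,0.008,-0.5,-0.0064,0.2165,0.0382,1]]

```text
time_s: 5.85
ee_pos: [0.5251, -0.0025, 0.2726]
eef_rot: [3.141, -0.342, 1.341]
force: [0.6, -0.5, -1.4]
grip_width: 0.0439
grip_force: 20.0
```

```bash
python3 - <<'E'
from h import *
o=ctrl.get_obs(); print(o['ee_pos'],o['eef_rot'])
goto(RL,O+ly*.0643+lz*(.0225+.08))
E
```

```text
[ 0.5251173  -0.00252003  0.2725536 ] [ 3.14134836 -0.34205433  1.34077929]
shift mm [-142.8   11.    31.1] rotvec [-0.0042  0.0939  0.0107]
```

Converted, -143 mm / 500 = -0.286, -130 mm / 500 = -0.26, 0.094 rad / 1.5708 = 0.0598.

Emit:
arm_command:
  plan:
    - [[-0.09,0.006,0,0,0.0318,0,1],[-0.18,0.014,0,0,0.0598,0.0064,1],[-0.26,0.022,0.02,-0.0025,0.0598,0.007,1],[-0.286,0.022,0.05,-0.0025,0.0598,0.007,1],[-0.286,0.022,0.062,-0.0025,0.0598,0.007,1],[-0.286,0.022,0.062,-0.0025,0.0598,0.007,1],[-0.286,0.022,0.062,-0.0025,0.0598,0.007,1]]

```text
time_s: 6.55
ee_pos: [0.5086, -0.1239, 0.1965]
eef_rot: [3.141, -0.434, 1.331]
force: [0.0, 0.1, -1.7]
grip_width: 0.0436
grip_force: 20.0
```

```bash
python3 - <<'E'
from h import *
goto(RL,O+ly*.0643+lz*(.0225))
p,d=snap('side'); p2,_=snap('wrist'); z=cv2.resize(p[130:270,270:450],(400,311),interpolation=cv2.INTER_CUBIC)
cv2.imwrite('pics/place0.png',np.hstack([z,cv2.resize(p2,(400,311))]))
E
```

```text
shift mm [-2.3 -0.5 80.1] rotvec [-0.0003  0.0021  0.0017]
```

View pics/place0.png

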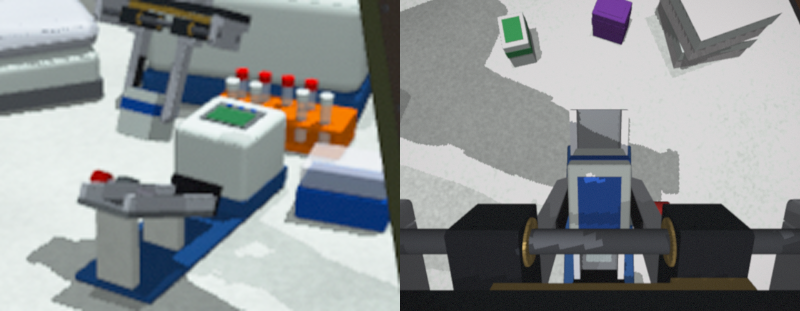

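The cassette hangs aligned above the lane: side crop (150,110), wrist crop (600,200) between the rails. I'll lower it and stop just short of the floor.

Converted, 77 mm / 500 = 0.154, 75 mm / 500 = 0.15, 0.002 rad / 1.5708 = 0.0013.

Emit:
arm_command:
  plan:
    - [[-0.002,-0.001,0.05,0,0.0013,0.0013,1],[-0.002,-0.001,0.09,0,0.0013,0.0013,1],[-0.002,-0.001,0.12,0,0.0013,0.0013,1],[-0.002,-0.001,0.14,0,0.0013,0.0013,1],[-0.002,-0.001,0.15,0,0.0013,0.0013,1],[-0.002,-0.001,0.154,0,0.0013,0.0013,1],[-0.002,-0.001,0.154,0,0.0013,0.0013,1],[-0.002,-0.001,0.154,0,0.0013,0.0013,1]]

```text
time_s: 7.45
ee_pos: [0.5155, -0.0943, 0.1258]
eef_rot: [-3.141, -0.436, 1.327]
force: [-0.4, -0.8, -1.7]
grip_width: 0.0441
grip_force: 20.0
```

```bash
python3 - <<'E'
from h import *
s=goto(RL,O+ly*.0643+lz*(.0225)); o=ctrl.get_obs(); print(o['force'],o['moment'])
E
```

```text
shift mm [-0.1 -0.1  3.2] rotvec [ 0.0001  0.0001 -0.0018]
[-0.40663946 -0.78654036 -1.72242447] [-0.30261497 -0.00101422 -0.02081267]
```

Converted, 2.6 mm / 500 = 0.0052, 2 mm / 500 = 0.004.

Emit:
arm_command:
  plan:
    - [[0,0,0.002,0,0,0,1],[0,0,0.004,0,0,0,1],[0,0,0.0052,0,0,0,1],[0,0,0.0052,0,0,0,1]]

```text
time_s: 7.85
ee_pos: [0.5154, -0.0929, 0.1228]
eef_rot: [-3.14, -0.436, 1.327]
force: [0.5, 0.2, -1.5]
grip_width: 0.0436
grip_force: 20.0
```

Converted, 1 mm / 500 = 0.002, 0.5 mm / 500 = 0.001.

Emit:
arm_command:
  plan:
    - [[0,0,0.001,0,0,0,1],[0,0,0.002,0,0,0,1],[0,0,0.002,0,0,0,1]]

```text
time_s: 8.15
ee_pos: [0.5158, -0.0929, 0.1226]
eef_rot: [-3.141, -0.436, 1.327]
force: [-2.5, -1.9, 5.7]
grip_width: 0.0439
grip_force: 20.0
```

It's in contact with the floor at about 6 N, so I'll release and retreat along the tool axis.

Converted, -120 mm / 500 = -0.24, -100 mm / 500 = -0.2.

Emit:
arm_command:
  plan:
    - [[0,0,0,0,0,0,0],[0,0,0,0,0,0,-0.4],[0,0,0,0,0,0,-1],[0,0,0,0,0,0,-1],[0,0,0,0,0,0,-1],[0,0,0,0,0,0,-1],[0,0,-0.04,0,0,0,-1],[0,0,-0.12,0,0,0,-1],[0,0,-0.2,0,0,0,-1],[0,0,-0.24,0,0,0,-1],[0,0,-0.24,0,0,0,-1]]

```text
time_s: 9.25
ee_pos: [0.5041, -0.143, 0.233]
eef_rot: [3.139, -0.435, 1.328]
force: [0.5, 1.6, -0.3]
grip_width: 0.0938
grip_force: 0.0
```

```bash
python3 - <<'E'
from h import *
p,d=snap('wrist'); p2,_=snap('side')
cv2.imwrite('pics/rel.png',np.hstack([cv2.resize(p,(400,300)),cv2.resize(p2[160:280,290:450],(400,300))]))
X=cloud('wrist'); q=(X.reshape(-1,3)-O)@np.c_[lx,ly,lz]
m=(abs(q[:,0])<.03)&(abs(q[:,2]-.055)<.004)&(abs(q[:,1])<.12); t=q[m]; print(len(t),np.nanpercentile(t,[1,99],axis=0).round(4))
if len(t)>20: print(cv2.minAreaRect((t[:,:2]*1000).astype(np.float32)))
K=O+lx*.081+lz*.010; print('knob',K)
for yy in(yw,yw+np.pi):
  Rk=R.from_euler('xyz',[np.pi,0,yy]).as_matrix(); print(yy)
  s,w=goto(Rk,K+[0,0,.13])
E
```

```text
3931 [[-0.0249  0.0041  0.0513]
 [ 0.0185  0.0626  0.0547]]
((-3.066312789916992, 33.0660285949707), (43.80302810668945, 60.067832946777344), 3.6304118633270264)
knob [ 0.58163705 -0.16388029  0.08436448]
-0.2416
shift mm [-9.1 81.4 12.8] rotvec [-0.3435 -0.3407  1.5415]
2.899992653589793
shift mm [-9.1 81.4 12.8] rotvec [ 0.3409 -0.3437 -1.5456]
```

View pics/rel.png

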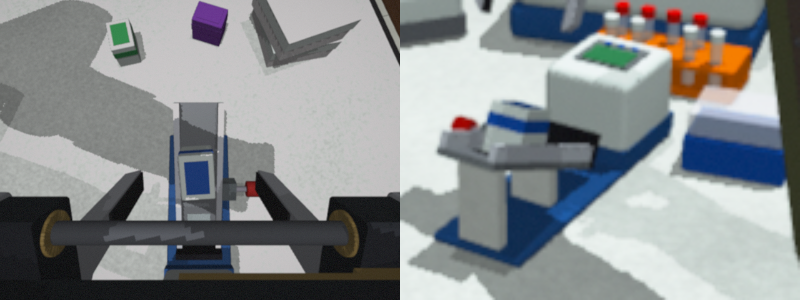

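The cassette rests against the pin, centred at lane y 33 mm as expected (wrist crop (197,180)), and the knob is free at (252,188). Moving over the knob.

Converted, 81 mm / 500 = 0.162, 13 mm / 500 = 0.026, 1.5415 rad / 1.5708 = 0.9813.

Emit:
arm_command:
  plan:
    - [[-0.018,0.162,0,-0.2187,-0.2169,0.9813,-1],[-0.018,0.162,0,-0.2187,-0.2169,0.9813,-1],[-0.018,0.162,0,-0.2187,-0.2169,0.9813,-1],[-0.018,0.162,0,-0.2187,-0.2169,0.9813,-1],[-0.018,0.162,0,-0.2187,-0.2169,0.9813,-1],[-0.018,0.162,0,-0.2187,-0.2169,0.9813,-1],[-0.018,0.162,0.026,-0.2187,-0.2169,0.9813,-1],[-0.018,0.162,0.026,-0.2187,-0.2169,0.9813,-1],[-0.018,0.162,0.026,-0.2187,-0.2169,0.9813,-1],[-0.018,0.162,0.026,-0.2187,-0.2169,0.9813,-1],[-0.018,0.162,0.026,-0.2187,-0.2169,0.9813,-1],[-0.018,0.162,0.026,-0.2187,-0.2169,0.9813,-1]]

```text
time_s: 10.55
ee_pos: [0.5815, -0.1626, 0.2131]
eef_rot: [3.141, 0.002, -0.241]
force: [0.4, -0.1, -0.2]
grip_width: 0.0941
grip_force: 0.0
```

```bash
python3 - <<'E'
from h import *
K=O+lx*.081+lz*.010
o=ctrl.get_obs(); print(o['time_s'],o['ee_pos'],o['eef_rot'],o['qpos'])
goto(R.from_euler('xyz',[np.pi,0,yw]).as_matrix(),K-[0,0,.018])
E
```

```text
10.55 [ 0.58151042 -0.16255717  0.21306596] [ 3.14132472e+00  2.40359303e-03 -2.41130640e-01] [-3.33018925e-01  4.17012159e-01  1.34533393e+00 -4.96211294e-04
  1.38161546e+00  1.47900161e+00]
shift mm [  0.8   1.2 146.7] rotvec [0.0003 0.0024 0.0005]
```

Converted, 147 mm / 500 = 0.294, 142 mm / 500 = 0.284, 0.002 rad / 1.5708 = 0.0013.

Emit:
arm_command:
  plan:
    - [[0.001,0.002,0.08,0,0.0013,0,-1],[0.001,0.002,0.16,0,0.0013,0,-1],[0.001,0.002,0.22,0,0.0013,0,-1],[0.001,0.002,0.26,0,0.0013,0,-1],[0.001,0.002,0.284,0,0.0013,0,-1],[0.001,0.002,0.294,0,0.0013,0,-1],[0.001,0.002,0.294,0,0.0013,0,-1],[0.001,0.002,0.294,0,0.0013,0,-1]]

```text
time_s: 11.35
ee_pos: [0.5823, -0.1651, 0.069]
eef_rot: [3.141, -0.004, -0.241]
force: [0.5, -0.2, 0.5]
grip_width: 0.0939
grip_force: 0.0
```

Emit:
arm_command:
  plan:
    - [[0,0,0,0,0,0,1],[0,0,0,0,0,0,1],[0,0,0,0,0,0,1],[0,0,0,0,0,0,1],[0,0,0,0,0,0,1],[0,0,0,0,0,0,1],[0,0,0,0,0,0,1],[0,0,0,0,0,0,1],[0,0,0,0,0,0,1],[0,0,0,0,0,0,1]]
  squeeze: 45

```text
time_s: 12.35
ee_pos: [0.582, -0.1643, 0.068]
eef_rot: [-3.141, -0.003, -0.241]
force: [1.4, 5.3, 1.6]
grip_width: 0.0229
grip_force: 45.0
```

```bash
python3 - <<'E'
from h import *
o=ctrl.get_obs(); print(o['time_s'],o['ee_pos'],o['eef_rot'],o['grip_width'],o['grip_force'],o['force'])
print((np.array(o['ee_pos'])-O)@np.c_[lx,ly,lz])
E
```

```text
12.35 [ 0.58198768 -0.16429131  0.06801011] [-3.14073483e+00 -2.60192223e-03 -2.41316074e-01] 0.022921916598712733 44.999536871910095 [1.38350937 5.27949371 1.61886522]
[ 0.08143879 -0.00719243 -0.00469128]
```

The knob is gripped. I'll pull it back along +x.

Converted, 32 mm / 500 = 0.064, 29 mm / 500 = 0.058.

Emit:
arm_command:
  plan:
    - [[0.01,0,0,0,0,0,1],[0.02,0,0,0,0,0,1],[0.03,0,0,0,0,0,1],[0.04,0,0,0,0,0,1],[0.05,0,0,0,0,0,1],[0.058,0,0,0,0,0,1],[0.064,0,0,0,0,0,1],[0.064,0,0,0,0,0,1],[0.064,0,0,0,0,0,1]]

```text
time_s: 13.25
ee_pos: [0.6121, -0.1717, 0.0679]
eef_rot: [-3.141, 0.0, -0.241]
force: [-7.4, 7.0, 4.7]
grip_width: 0.0229
grip_force: 45.0
```

```bash
python3 - <<'E'
from h import *
o=ctrl.get_obs(); print((np.array(o['ee_pos'])-O)@np.c_[lx,ly,lz], 'f lane',np.array(o['force'])@np.c_[lx,ly,lz],o['grip_width'])
E
```

```text
[ 0.11241655 -0.00722599 -0.00478693] f lane [-8.89432208  6.52041095  2.10989047] 0.0228756888251422
```

Converted, 1.5 mm / 500 = 0.003, 0.8 mm / 500 = 0.0016.

Emit:
arm_command:
  plan:
    - [[0.0016,0,0,0,0,0,1],[0.003,0,0,0,0,0,1],[0.003,0,0,0,0,0,1]]

```text
time_s: 13.55
ee_pos: [0.6132, -0.1719, 0.0679]
eef_rot: [-3.141, 0.001, -0.241]
force: [-10.3, 7.0, 6.3]
grip_width: 0.023
grip_force: 45.0
```

```bash
python3 - <<'E'
from h import *
o=ctrl.get_obs(); print((np.array(o['ee_pos'])-O)@np.c_[lx,ly,lz], 'f lane',np.array(o['force'])@np.c_[lx,ly,lz],o['grip_width'])
p,d=snap('side'); p2,_=snap('top')
cv2.imwrite('pics/pull.png',np.hstack([cv2.resize(p[160:280,290:450],(400,300),interpolation=2),cv2.resize(p2[205:295,310:430],(400,300),interpolation=2)]))
for n in('side','top'):
    q=(cloud(n).reshape(-1,3)-O)@np.c_[lx,ly,lz]; t=q[(abs(q[:,0])<.03)&(abs(q[:,2]-.055)<.005)&(q[:,1]>-.11)&(q[:,1]<.1)]; print(n,len(t),np.percentile(t,[5,95],axis=0).round(3) if len(t) else '')
E
```

```text
[ 0.11353092 -0.00722608 -0.00481237] f lane [-11.68974301   6.53970951   3.87947673] 0.02300705485374853
side 53 [[-0.02  -0.088  0.051]
 [ 0.021 -0.033  0.054]]
top 48 [[-0.017 -0.095  0.05 ]
 [ 0.02  -0.083  0.058]]
```

View pics/pull.png

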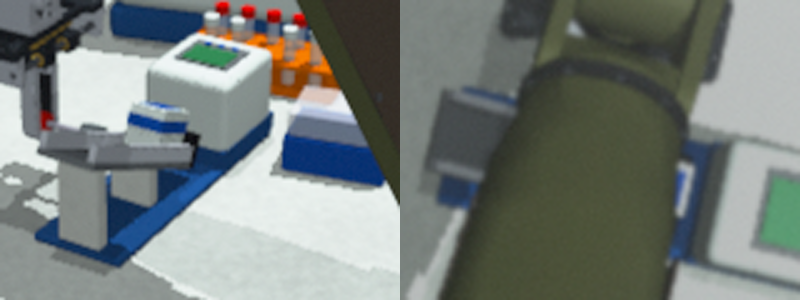

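The cassette has slid to the end stop, spanning lane y -95 to -35 mm (side crop (158,125)), and the knob is held back at (47,122). I'll press slightly further to confirm the stop.

Converted, 1.2 mm / 500 = 0.0024, 0.7 mm / 500 = 0.0014.

Emit:
arm_command:
  plan:
    - [[0.0014,0,0,0,0,0,1],[0.0024,0,0,0,0,0,1],[0.0024,0,0,0,0,0,1],[0.0024,0,0,0,0,0,1]]
  squeeze: 55

```text
time_s: 14.05
ee_pos: [0.6132, -0.172, 0.0678]
eef_rot: [-3.141, 0.004, -0.241]
force: [-20.1, 9.2, 10.6]
grip_width: 0.0227
grip_force: 55.0
```

The TCP didn't move while the force rose to 20 N, so the plunger is firmly against its stop. Handing in.

```bash
python3 - <<'E'
from h import *
p,d=snap('side'); q=(cloud('side').reshape(-1,3)-O)@np.c_[lx,ly,lz]; t=q[(abs(q[:,0])<.03)&(abs(q[:,2]-.055)<.005)&(q[:,1]>-.11)&(q[:,1]<.1)]; print(np.percentile(t,[5,95],axis=0).round(3))
o=ctrl.get_obs(); print(o['force'],o['ee_pos'],o['grip_force'])
print(ctrl.hand_in())
E
```

```text
[[-0.021 -0.086  0.051]
 [ 0.018 -0.032  0.054]]
[-19.79709823   9.60704244  10.62345248] [ 0.61322403 -0.17196573  0.0677727 ] 55.00303387641907
the job is handed in; nothing more can be done
None
```

The blue cassette was set down behind the pin, released, and slid by itself to the end stop; I handed in at about 14 s of the 48 s limit with the plunger still held fully back against its stop.

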